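Pack the blue-banded fuel filter in its delivery case

ROBOT

A 6-joint arm with a two-finger parallel gripper is mounted at the origin on the work surface. World frame = base frame: x ahead of the robot, y to its left, z up, the work surface at z = 0. Lengths are in m, angles in degrees, forces in N, time in s.
With the tool pointing down it reaches from about 0.25 to 0.725 m from the base axis. Payload 9.7 kg.
Tool frame: the origin (TCP) lies at the very end of the fingers, on their centre line; the grasp point (between the pads) lies 19 mm behind it; x points along the fingers, y is the direction in which the jaws open and shut, and the axes are right-handed (so a half turn about x gives the same grasp; the last joint's range is limited). The gripper opens to 85 mm and grips with 20 to 120 N. Pads are 22 mm wide; open, the fingers measure 114 mm over their backs; the gripper's body (76 mm by 85 mm) begins 54 mm behind the grasp point. The pads swing forward as they close: fully open they stand 13 mm farther back than shut.
Start: joints at [71.104, 4.979, 10.078, 95.1, 0, 90], TCP at [0.178, 0.52, 0.231] pointing down, gripper open.
Joint ranges: [-179.16, 179.16], [-48.56, 103.87], [-65.8, 70.77], [-126.05, 130.52], [-82.76, 87.17], [-180, 180]. Speed limits (degrees/s): [127.2, 127.2, 147.25, 180, 180, 180].

INTERFACE

Orientations are given as [roll, pitch, yaw] about the fixed x, y, z axes, in that order (R = Rz(yaw) Ry(pitch) Rx(roll)).
In Python, from workcell import get_obs, cams, bot gives the robot as it stands.
- The arm moves only by the tool apply_moves, never from a script. Its argument "rows" is a list that holds one entry, the list of rows, each a list of 7 numbers: the shift along the tool's x, y, z in mm, then the turn, a rotation vector about the tool's x, y, z in rad, then the opening, from 0 (shut) to 1 (fully open). A call has 1 to 20 rows; each row is the pose to reach, as a shift and turn from the pose measured when the call began, along the tool's axes at that moment; what a row does not reach only later rows make up. A row lasts 1/10 s, in which the tool goes at most 50 mm and 8.59 degrees, less where a joint would pass 70% of its speed; a pose out of reach is approached as far as the arm can. A call with a gripper value outside its range is refused whole. The fingers move at their own pace and stop on an object; "newtons" is the grip in N (left out, the last holds). Time passes only in rows, so rows that repeat a pose let the fingers close. It gives the time, the measured TCP pose, the force and the opening at its end, in the units of the state.
- get_obs(): the state, without advancing time (a new reading comes with each control period).
- cams.camera(name): name is "side" or "top" or "wrist"; returns a dict with "pixels" (384x512x3 uint8, red, green, blue), "range_z" (384x512 float32, m along the optical axis (not along the pixel's ray), 0 where there is no reading), "fx", "fy", "cx", "cy" (pixels), "eye" and "attitude" of the camera in the world. Camera axes: x right, y up, looking along -z (the intrinsics and any distortion apply to the point x, -y, -z); pixel columns grow to the right and rows downward; lengths in m; the calibration is good to about 2 mm. A picture is of the moment at which its call begins.
- bot.job_done(): hands the job in, once; it reports no verdict.
Trained networks look in a picture, given as the dict that the camera call returned (one of the last four; its "shot" number tells which), for a name from the list of things; names that differ only in an ending like _2 or _b are one class to them, and where a whole thing is asked for, a point or a joint stands for the part that bears it (a point fixed in the world has none). Each returns a list of dicts, best first, with "confidence" (0 to 1); they miss things now and then, are a little off and sometimes report something else, mostly with a low value. They report only what shows in the picture. A call takes as long as a camera call. They do not tell look-alikes from the thing itself.
- cams.find_in(label, picture): "at" ([x, y, z] in m, in world coordinates, good to about 4 mm: the middle of the surface that is visible of it).
The state is a dict: "time": time; "q": joint angles; "qd": joint speeds; "joint_efforts": joint torques, N m; "ee_pos": TCP position; "tcp_rot": TCP orientation; "wrist_force": force on the tool from outside, world axes, zero at the start; "torque": the same for the moment, N m; "opening": finger opening in m.
Only numpy, scipy, OpenCV 4.12 (cv2) and the standard library are available. Lean on these libraries where they do the work, as an engineer would, in place of code of your own. Each camera call takes 0.05 s, during which the arm holds its last target.

TASK

Pack the fuel filter with the blue bands: take it off the sloping pick rack, press it down, centred, into the spring clips in the open delivery case until it snaps fully home, and let go. Then push the case's lid over past upright and take the tool away so that the lid falls shut under its own weight, and slide the red bolt on the lid fully across into its keeper. Leave the yellow-banded filter in the rack and do not disturb the other things on the bench.

Things in the scene. Friction and masses are not known exactly. Their poses are not given: they have to be found in the camera images.
- filter_blue_center (a point): Centre of the loose fuel filter to pack: aluminium cylinder, 40 mm across, 100 mm long, with a blue band near each end and a brass nipple (12 mm across, 10 mm long) on each end; 0.15 to 0.25 kg. The point's y axis is the cylinder's axis, level and along the rack's y at the start. Both ends are alike.
- filter_yellow_center (a point): Centre of the other loose filter, the same but with yellow bands; it stays in the rack.
- rack: Fixed grey and blue pick rack, 280 mm wide (y), about 150 mm deep (x); origin on the bench below the filters' axis. x points uphill (level, to the robot's left), z up. The bed rises 35 degrees towards +x. Two lanes, centred at y = -67 and +67 mm, one filter in each (either colour in either lane), its centre 120 mm above the bench at x = 0.
- rack_bed (a point): Point on the filters' axis, midway between the lanes; axes as the rack's. Each filter rests on two rails and against two lips at its low side, all 36 mm either side of its middle; its middle 55 mm is free on both sides, the bed 30 mm below the axis square to the slope, so a finger fits only square to it.
- rack_header (a point): Middle of the blue header bar over the bed, 280 mm (y) by 14 mm (x) by 30 mm high; axes as the rack's. It stands 75 to 89 mm uphill (level) of the filters' axis, its top 80 mm above the axis; it blocks a gripper coming straight down, so come square to the slope, tilted 35 degrees, fingers closing along the slope.
- case: Fixed dark grey delivery case, open box 190 mm (x) by 210 mm (y) by 70 mm high, walls 6 mm, origin at the centre of its underside, z up. The lid's hinge runs along the top of its -y wall; the bolt's steel keeper is outside its +y wall.
- clip_seat (a point): Where the filter's centre must come: middle of the case, 41 mm above its underside, axes as the case's; the filter's axis lies along y. On both sides (x), 36 mm either side along y, stand spring clips (steel, orange beads, 12 mm wide in y, 62 mm high above the underside). The middle 55 mm along y is free for fingers, out to 85 mm either side in x.
- clip_mouth (a point): Between the clips' beads, 15 mm above the seat; axes as the case's. The filter meets the beads with its centre about 31 mm above the seat; a downward push of about 15 N spreads the clips, and it snaps past them in the last 15 mm, onto orange rest blocks, where it stays.
- lid (a joint): Angle of the lid's hinge: 0 shut, 1.57 upright, 1.98 leaning back against its stop, where it starts. The lid weighs about 0.3 kg, has a damped hinge (about 1 to 2 s to fall) and falls away from upright either way.
- lid_hinge (a point): Middle of the hinge line, on the top of the case's -y wall; turns with the lid: x along the hinge line (as the case's x), y across the lid from hinge to free edge, z out of the lid's outer face (up when shut).
- lid_edge (a point): Middle of the lid's free edge. The lid is blue, 190 mm (along the hinge) by 210 mm by 8 mm, the edge 210 mm from the hinge. The red bolt knob stands 31 mm out of its outer face, near this edge.
- bolt (a joint): Travel of the bolt in m: 0 drawn, 0.025 shot; starts at 0 to 0.006. It has about 2 N friction and moves from the hinge towards the lid's free edge.
- bolt_knob (a point): Top middle of the bolt's red knob, 36 mm (x) by 14 mm (y, the sliding direction) by 28 mm high, standing on the lid's outer face; the knob's top is 31 mm above the lid's face; moves with lid and bolt. The axes are the lid's; +y is the way to slide.
Things that resemble listed ones, but are neither listed nor needed, are in the scene too. Leave any pink look-alike of the part that bears filter_blue_center alone.

How it is judged:
By the outcome, as a careful person would: the job done as asked, in the order asked, and still so for the second after the job is handed in, with the robot touching nothing.
It also fails if it takes over 70 s, if anything falls off the work surface, if the arm or the gripper's body presses on something with over 40 N, if the wrist force passes 120 N, or if a joint passes its speed limit or range.

## Working session

There is one attempt and no reset: what is moved stays moved. The work goes in short steps, Python scripts to look and compute and a tool call to move; the robot and the scene stay as the last step left them, time stands still between calls to the robot, and variables do not carry over. Pictures are saved under pics/ and viewed, and the job is handed in when it is done.

Besides the shell and the picture viewer there is one more tool, called after "Emit:" by a JSON object that holds its "name" and its "arguments". apply_moves: Moves the arm, as the interface text tells. Its arguments: {"type":"object","properties":{"rows":{"type":"array"},"newtons":{"type":"number"}},"required":["rows"]}

```bash
ls; mkdir -p pics; python3 - <<'E'
from workcell import get_obs, cams, bot
import cv2,numpy as np,pickle
print(get_obs())
for n in ["side","top","wrist"]:
    c=cams.camera(n)
    cv2.imwrite(f"pics/a_{n}.png",c["pixels"][:,:,::-1])
    pickle.dump(c,open(f"pics/a_{n}.pkl","wb"))
    print(n,{k:v for k,v in c.items() if k not in("pixels","range_z")})
    for l in ["filter_blue_center","filter_yellow_center","rack","case","lid","bolt_knob"]:
        try:
            print(l,[(np.round(d["at"],3),round(d["confidence"],2)) for d in cams.find_in(l,c)][:4])
        except Exception as e: print(l,e)
E
```

```text
pics
{'time': 0.0, 'q': array([ 7.11029338e+01,  5.00990139e+00,  1.00310004e+01,  9.50996199e+01,
       -1.90800483e-03,  8.99983264e+01]), 'qd': array([-0.04501629, -0.0852141 , -0.07206188, -0.08237736,  0.02751842,
       -0.01994553]), 'joint_efforts': array([ 9.10553317e-04, -5.20390821e+01,  4.64800715e+01,  1.62268127e-02,
       -2.44729936e-04,  4.23541053e-06]), 'ee_pos': array([0.17805519, 0.52011427, 0.23056365]), 'tcp_rot': array([ -88.60969967,   89.92145592, -107.50509096]), 'wrist_force': array([-0.2198313 ,  0.23042254, -0.14749486]), 'torque': array([0.0208503 , 0.00086239, 0.01413331]), 'opening': 0.08544445655461987}
side {'fx': 425.8907770780629, 'fy': 425.8907770780629, 'cx': 250.56626744020275, 'cy': 192.58778258357947, 'eye': array([-0.05241898, -0.78360784,  0.73647881]), 'attitude': array([ 58.98236841,   0.82459032, -35.47138937]), 'shot': 1}
filter_blue_center [(array([0.417, 0.433, 0.03 ]), 0.89), (array([0.596, 0.164, 0.128]), 0.78), (array([0.474, 0.03 , 0.035]), 0.74), (array([0.637, 0.053, 0.034]), 0.73)]
filter_yellow_center [(array([0.466, 0.17 , 
[... 643 characters left out ...]
]), 0.79), (array([0.419, 0.438, 0.038]), 0.7), (array([0.6  , 0.175, 0.139]), 0.62)]
filter_yellow_center [(array([0.473, 0.181, 0.134]), 0.88)]
rack [(array([0.54 , 0.237, 0.127]), 0.85)]
case [(array([ 0.567, -0.247,  0.071]), 0.62), (array([ 0.553, -0.308,  0.179]), 0.49)]
lid [(array([ 0.554, -0.307,  0.18 ]), 0.94)]
bolt_knob []
wrist {'fx': 336.81487886457484, 'fy': 336.81487886457484, 'cx': 255.18088670001947, 'cy': 190.18786281052593, 'eye': array([0.10630577, 0.54604185, 0.37371728]), 'attitude': array([-1.73629734e+01,  2.13525045e-02,  7.10931269e+01]), 'shot': 3}
filter_blue_center [(array([0.389, 0.467, 0.033]), 0.83)]
filter_yellow_center []
rack []
case []
lid []
bolt_knob []
```

View pics/a_side.png

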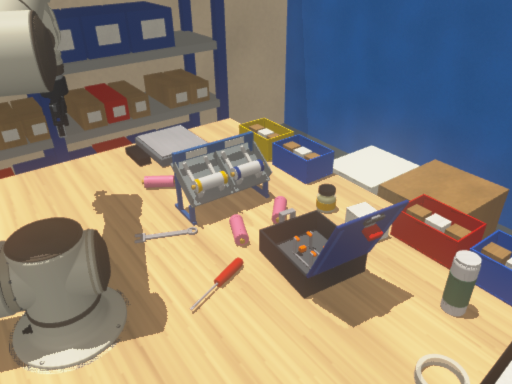

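View pics/a_top.png

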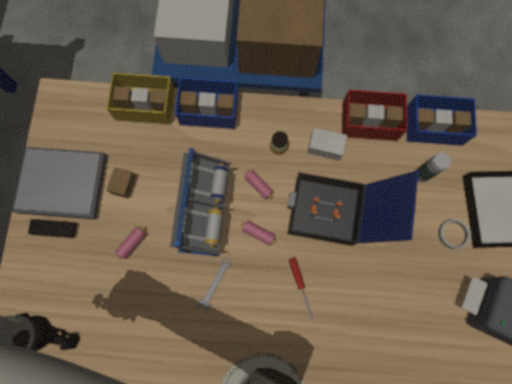

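```bash
cat > h.py <<'E'
import numpy as np,pickle,cv2
from scipy.spatial.transform import Rotation as R
from scipy.optimize import least_squares
def cloud(c):
    z=c["range_z"]; v,u=np.mgrid[0:384,0:512]
    p=np.stack([(u-c["cx"])/c["fx"]*z,-(v-c["cy"])/c["fy"]*z,-z],-1)
    w=p@R.from_euler('xyz',c["attitude"],degrees=True).as_matrix().T+c["eye"]
    w[z==0]=np.nan
    return w,c["pixels"]
def proj(c,P):
    q=(np.atleast_2d(P)-c["eye"])@R.from_euler('xyz',c["attitude"],degrees=True).as_matrix()
    return np.stack([c["cx"]+c["fx"]*q[:,0]/-q[:,2],c["cy"]-c["fy"]*q[:,1]/-q[:,2]],1)
E
python3 - <<'E'
from h import *
for n in ["side","top"]:
    c=pickle.load(open(f"pics/a_{n}.pkl","rb")); w,px=cloud(c)
    hsv=cv2.cvtColor(px,cv2.COLOR_RGB2HSV)
    t=w[...,2]
    m=(np.abs(w[...,0]-.1)<.3)&(np.abs(w[...,1])<.5)&(t<.02)
    print(n,"table z",np.nanmedian(t[m]))
    for nm,x,y in [("blue",.6,.17),("yel",.47,.18)]:
        m=(np.hypot(w[...,0]-x,w[...,1]-y)<.07)&(t>.115)&(t<.15)&(hsv[...,1]<70)
        P=w[m]; print(nm,len(P),P.mean(0),np.linalg.svd(P-P.mean(0))[2][0])
    m=(np.abs(w[...,0]-.56)<.16)&(w[...,1]>-.42)&(w[...,1]<-.1)&(t>.064)&(t<.076)
    P=w[m][:,:2]; print("rim",len(P),P.min(0),P.max(0),cv2.minAreaRect(P.astype(np.float32)*1000))
    # header top
    m=(np.abs(w[...,0]-.54)<.2)&(np.abs(w[...,1]-.26)<.1)&(t>.19)&(t<.21)
    P=w[m]; 
    if len(P): print("hdr",len(P),np.median(P[:,2]),cv2.minAreaRect(P[:,:2].astype(np.float32)*1000))
    # lid
    m=(np.abs(w[...,0]-.56)<.13)&(w[...,1]>-.5)&(w[...,1]<-.1)&(t>.09)
    P=w[m]; print("lid",len(P),P.min(0),P.max(0))
    big=cv2.resize(px[100:300,130:430] ,None,fx=2.6,fy=2.6,interpolation=cv2.INTER_CUBIC)
    cv2.imwrite(f"pics/b_{n}.png",big[:,:,::-1])
E
```

```text
side table z -6.869725709379715e-05
blue 440 [0.59791559 0.18321815 0.12809852] [-0.92752642  0.37298907 -0.02395615]
yel 530 [0.46768417 0.19744823 0.12765265] [-0.08336898  0.99430482 -0.06638923]
rim 308 [ 0.46643866 -0.27979138] [ 0.67435948 -0.10028357] ((570.5169067382812, -181.39804077148438), (181.6967010498047, 193.03866577148438), 84.2882308959961)
hdr 404 0.1975796766841338 ((543.5882568359375, 260.0357666015625), (23.42876434326172, 280.3712463378906), 88.13243865966797)
lid 2571 [ 0.45803511 -0.36638019  0.09027544] [ 0.6511506  -0.26272654  0.26380251]
top table z 0.0002424337186532899
blue 632 [0.60142924 0.19105086 0.13061555] [-0.97513761  0.21664908 -0.04658124]
yel 657 [0.47207875 0.20196497 0.13015651] [-0.33367466  0.9293095  -0.15825634]
rim 460 [ 0.46865021 -0.27613979] [ 0.67365231 -0.10043094] ((570.7535400390625, -179.506103515625), (176.671630859375, 191.48544311523438), 84.21617889404297)
hdr 581 0.19955587716405288 ((545.179443359375, 259.88531494140625), (16.753042221069336, 280.4124450683594), 88.60871887207031)
lid 3185 [ 0.45925844 -0.35836931  0.09003412] [ 0.65426322 -0.26017938  0.26562833]
```

```bash
sleep 0
```

```text
(no output)
```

View pics/b_side.png

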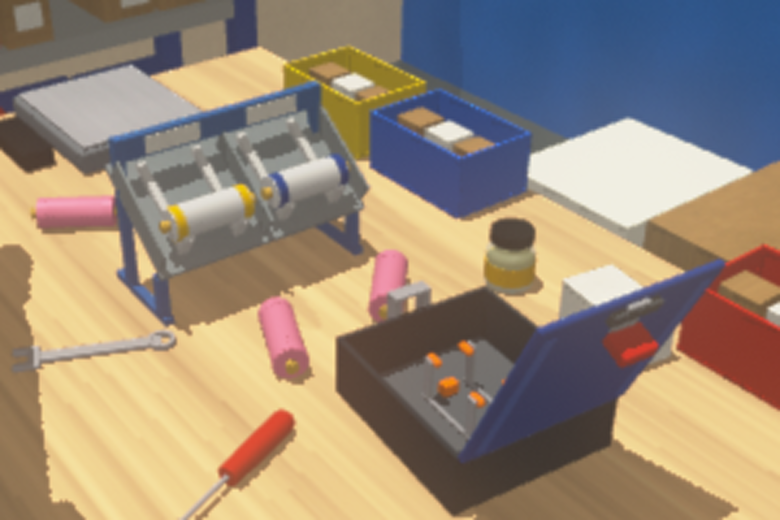

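View pics/b_top.png

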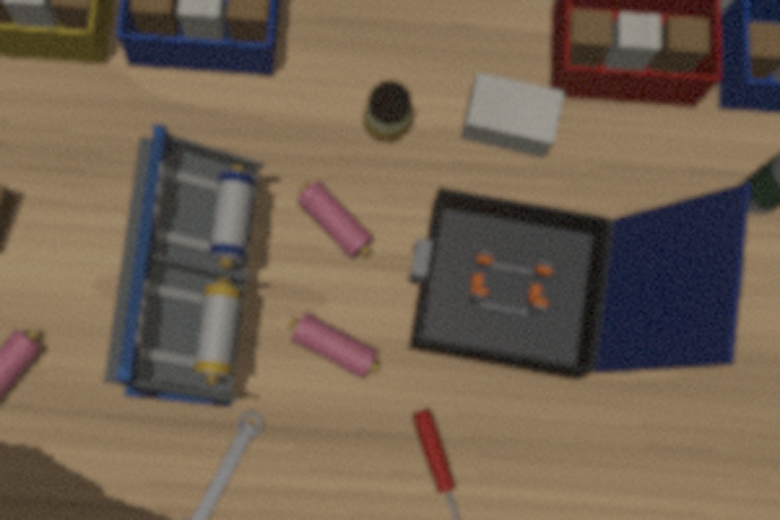

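```bash
cat > fit.py <<'E'
from h import *
def cyl(w,px,x,y,hue,yaw0=-3,z0=.12):
    hsv=cv2.cvtColor(px,cv2.COLOR_RGB2HSV)
    near=(np.hypot(w[...,0]-x,w[...,1]-y)<.075)&(w[...,2]>.09)&(w[...,2]<.15)
    P=w[near]
    def ax(p): 
        a=np.radians(p[2]); return np.array([np.cos(a),np.sin(a),0])
    def res(p,P):
        d=P-np.array([p[0],p[1],z0+ (p[3] if len(p)>3 else 0)]); a=ax(p); s=d@a
        return np.linalg.norm(d-np.outer(s,a),axis=1)-.02
    p=np.array([x,y,yaw0,0.])
    for tol in (.012,.006,.004,.003,.003):
        d=P-np.array([p[0],p[1],z0+p[3]]); s=d@ax(p)
        k=(np.abs(res(p,P))<tol)&(np.abs(s)<.045)
        p=least_squares(lambda q:res(q,P[k])*1000,p,x_scale=[.01,.01,1,.01],loss='soft_l1').x
    b=near&(hsv[...,1]>110)&(np.abs(hsv[...,0].astype(int)-hue)<12)
    s=(w[b]-np.array([p[0],p[1],z0+p[3]]))@ax(p)
    rr=np.abs(res(p,w[b]))<.005
    s=s[rr]; 
    k=near.copy(); 
    d=P-np.array([p[0],p[1],z0+p[3]]);ss=d@ax(p);e=ss[np.abs(res(p,P))<.003]
    return p,k.sum(),(np.percentile(s,[1,99]),len(s)),np.percentile(e,[.5,99.5])
def ring(P,x0):
    def res(q):
        a=np.radians(q[2]);d=P[:,:2]-q[:2]
        u=d@[np.cos(a),np.sin(a)];v=d@[-np.sin(a),np.cos(a)]
        sx=np.abs(u)-.092; sy=np.abs(v)-.102
        o=np.where((sx>0)|(sy>0),np.hypot(np.maximum(sx,0),np.maximum(sy,0)),np.maximum(sx,sy))
        return np.maximum(np.abs(o)-.003,0)*1000+0.1*o*1000
    return least_squares(res,x0,x_scale=[.01,.01,1],loss='soft_l1')
E
python3 - <<'E'
from fit import *
for n in ["side","top"]:
    c=pickle.load(open(f"pics/a_{n}.pkl","rb")); w,px=cloud(c); t=w[...,2]
    hsv=cv2.cvtColor(px,cv2.COLOR_RGB2HSV)
    print(n);print(" blue",cyl(w,px,.6,.175,112));print(" yel",cyl(w,px,.468,.185,25))
    m=(np.abs(w[...,0]-.56)<.16)&(w[...,1]>-.33)&(w[...,1]<-.09)&(t>.066)&(t<.073)
    r=ring(w[m],[.567,-.21,-6.]);print(" case",r.x,r.cost,m.sum())
    m=(np.abs(w[...,0]-.56)<.1)&(np.abs(w[...,1]+.21)<.09)&(hsv[...,0]<18)&(hsv[...,1]>130)&(t<.09)
    print(" beads",m.sum()); 
    k=cv2.connectedComponents(m.astype(np.uint8))
    for i in range(1,k[0]): print(i,(k[1]==i).sum(),np.nanmedian(w[k[1]==i],0),np.nanmax(w[k[1]==i],0))
    m=(np.abs(w[...,0]-.54)<.2)&(np.abs(w[...,1]-.26)<.1)&(t>.194)&(t<.205)
    P=w[m][:,:2]; print(" hdr",len(P),P.mean(0),np.degrees(np.arctan(np.polyfit(P[:,0],P[:,1],1)[0])),P.min(0),P.max(0))
    # lid: plane fit
    m=(np.abs(w[...,0]-.56)<.13)&(w[...,1]>-.45)&(w[...,1]<-.25)&(t>.1)&(hsv[...,0]>105)&(hsv[...,0]<130)&(hsv[...,1]>100)
    P=w[m]; s=np.linalg.svd(P-P.mean(0),full_matrices=False); nn=s[2][2]; nn=nn*np.sign(nn[2]); print(" lid",len(P),P.mean(0),nn,"elev",np.degrees(np.arcsin(nn[2])),"yaw",np.degrees(np.arctan2(nn[1],nn[0])), np.percentile(P,[1,99],axis=0))
    m=(np.abs(w[...,0]-.56)<.13)&(w[...,1]>-.45)&(w[...,1]<-.25)&(t>.1)&((hsv[...,0]<8)|(hsv[...,0]>172))&(hsv[...,1]>130)
    P=w[m]; print(" knob",len(P), P.mean(0) if len(P) else 0)
E
```

```text
side
 blue (array([-1.67545920e-01,  1.92021696e-01, -1.01265654e+00, -7.91862281e-04]), np.int64(810), (array([0.73118874, 0.82079531]), 15), array([0.7076322 , 0.82415364]))
 yel (array([ 1.03168381e+00,  1.59026610e-01, -2.33012536e+00, -1.04220991e-03]), np.int64(1083), (array([-0.60430009, -0.50761769]), 96), array([-0.63021268, -0.49095019]))
 case [ 0.5716468  -0.16745926 -5.96682264] 14.66748535551304 253
 beads 80
1 18 [ 0.59468306 -0.12736671  0.05884902] [ 0.60189152 -0.12062738  0.06227384]
2 12 [ 0.55616276 -0.12533481  0.05929697] [ 0.56002023 -0.12014632  0.0647573 ]
3 31 [ 0.5758542  -0.12543169  0.01602388] [ 0.58713701 -0.12047206  0.02294609]
4 1 [ 0.58705447 -0.18652278  0.0600545 ] [ 0.58705447 -0.18652278  0.0600545 ]
5 18 [ 0.54859207 -0.19420441  0.05995137] [ 0.55247201 -0.18379826  0.06239613]
 hdr 307 [0.53751433 0.25827449] -1.455063564261946 [0.40390381 0.24499034] [0.68386768 0.27447919]
 lid 60 [ 0.53755042 -0.34582295  0.26124741] [0.05930819 0.60076165 0.79722517] elev 52.86593669093089 yaw 84.36193365254204 [[ 0.46114996 -0.35747055  0.25945708]
 [ 0
[... 535 characters left out ...]
12519628  0.05989858] [ 0.5983256  -0.1209914   0.06615321]
2 17 [ 0.58852832 -0.19325922  0.0591014 ] [ 0.59700893 -0.18714628  0.06484409]
3 14 [ 0.57608354 -0.12319457  0.02139787] [ 0.58999929 -0.12068629  0.06363388]
4 35 [ 0.56573111 -0.19024082  0.02046495] [ 0.58258036 -0.18221098  0.0644844 ]
5 1 [ 0.51550596 -0.25135357  0.04619434] [ 0.51550596 -0.25135357  0.04619434]
 hdr 553 [0.54124294 0.25981954] -1.4784656811627155 [0.40512271 0.24947587] [0.68532424 0.27136354]
 lid 2738 [ 0.55531737 -0.31206968  0.18799986] [0.09897352 0.91262874 0.39662706] elev 23.36748808930811 yaw 83.81052890975825 [[ 0.46849788 -0.35039237  0.10228909]
 [ 0.64368957 -0.2706914   0.26231248]]
 knob 0 0
```

```bash
python3 - <<'E'
from fit import *
for n in ["side","top"]:
    c=pickle.load(open(f"pics/a_{n}.pkl","rb")); w,px=cloud(c); t=w[...,2]
    for lo,hi in((.066,.073),(.064,.075)):
        m=(np.abs(w[...,0]-.57)<.12)&(w[...,1]>-.29)&(w[...,1]<-.03)&(t>lo)&(t<hi)
        r=ring(w[m],[.570,-.16,-6.]);print(n," case",r.x,r.cost,m.sum(), "z",np.median(t[m]))
    f=cyl(w,px,.6,.175,112)
    a=np.radians(-6.05);
    # edge-on footprint: rim coords in case frame
    d=w[m][:,:2]-[.571,-.16]; u=d@[np.cos(a),np.sin(a)]; v=d@[-np.sin(a),np.cos(a)]
    print("u",np.percentile(u,[1,5,95,99]),"v",np.percentile(v,[1,5,95,99]))
    hsv=cv2.cvtColor(px,cv2.COLOR_RGB2HSV)
    near=(np.hypot(w[...,0]-.609,w[...,1]-.1775)<.075)&(t>.11)&(t<.145)&(hsv[...,1]>100)&(hsv[...,0]>105)&(hsv[...,0]<130)
    P=w[near]; print("blueband",len(P),np.sort(np.round(P[:,0],3)))
    # blue header top colour z
c=pickle.load(open("pics/a_top.pkl","rb"));s=pickle.load(open("pics/a_side.pkl","rb"))
for cc,n in((c,"top"),(s,"side")):
    im=cv2.resize(cc["pixels"],None,fx=4,fy=4,interpolation=cv2.INTER_CUBIC)[:,:,::-1].copy()
    a=np.radians(-6.05);O=np.array([.571,-.16,0]);Rz=np.array([[np.cos(a),-np.sin(a),0],[np.sin(a),np.cos(a),0],[0,0,1]])
    L=np.array([[-.095,-.105,.07],[.095,-.105,.07],[.095,.105,.07],[-.095,.105,.07]])@Rz.T+O
    cv2.polylines(im,[np.int32(proj(cc,L)*4+2)],True,(0,255,0),1)
    B=np.array([[sx*.022,sy*.036,.056] for sx in(-1,1) for sy in(-1,1)]+[[0,0,.041]])@Rz.T+O
    for p in proj(cc,B)*4+2: cv2.circle(im,tuple(np.int32(p)),4,(255,255,0),1)
    a=np.radians(-1.5)
    for q in (-.067,.067):
        for e in(-.05,0,.05):
            P=np.array([.5426,.1792,.12])+(q+e)*np.array([np.cos(a),np.sin(a),0]); cv2.circle(im,tuple(np.int32(proj(cc,P)[0]*4+2)),4,(0,0,255),1)
    x0,y0=(650,550) if n=="top" else (650,500)
    cv2.imwrite(f"pics/c_{n}.png",im[y0:y0+500,x0:x0+800] if n=="top" else im[y0:y0+600,x0:x0+800])
E
```

```text
side  case [ 0.57251743 -0.15809449 -5.8835562 ] 508.01164161941676 462 z 0.0693421870687605
side  case [ 0.57234084 -0.15900959 -6.00322278] 804.6454482552618 575 z 0.06916592349455253
u [-0.09395374 -0.09349192  0.09352492  0.09672827] v [-0.11145551 -0.11013426  0.10957066  0.11973523]
blueband 23 [0.562 0.563 0.563 0.564 0.565 0.565 0.566 0.567 0.567 0.568 0.568 0.568
 0.568 0.649 0.65  0.65  0.65  0.651 0.652 0.652 0.653 0.653 0.653]
top  case [ 0.57310328 -0.15787071 -6.15157699] 233.7204090470356 487 z 0.06977816429387174
top  case [ 0.57299072 -0.15818332 -6.10977863] 537.3301482930185 616 z 0.06996353654814269
u [-0.09309753 -0.09245272  0.09567417  0.09698544] v [-0.10529964 -0.10323522  0.1064271   0.10801154]
blueband 30 [0.564 0.564 0.565 0.565 0.565 0.565 0.566 0.566 0.567 0.567 0.568 0.568
 0.568 0.568 0.568 0.569 0.569 0.57  0.651 0.652 0.653 0.653 0.653 0.653
 0.654 0.654 0.654 0.654 0.654 0.657]
```

View pics/c_top.png

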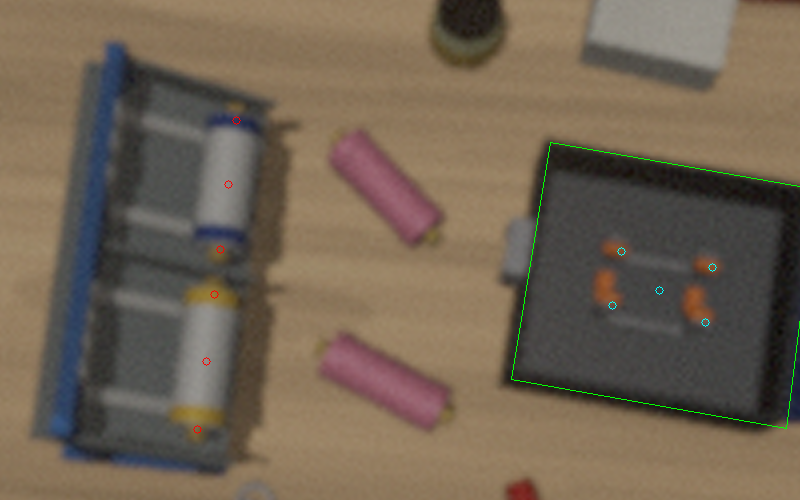

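View pics/c_side.png

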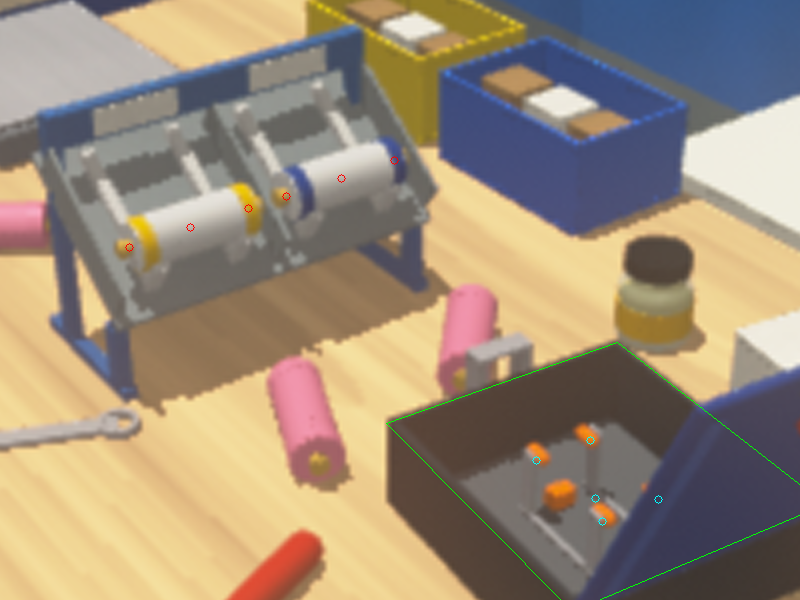

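```bash
cat > mv.py <<'E'
from h import *
from workcell import get_obs,cams,bot
def pose():
    o=get_obs(); return o,np.array(o["ee_pos"]),R.from_euler('xyz',o["tcp_rot"],degrees=True)
def rel(P,Rt):
    o,p,r=pose()
    return np.round(r.inv().apply(np.array(P)-p)*1000,1), np.round((r.inv()*Rt).as_rotvec(),3)
def frame(x,y):
    x=np.array(x,float);x/=np.linalg.norm(x);y=np.array(y,float);y-=x*(x@y);y/=np.linalg.norm(y)
    return R.from_matrix(np.stack([x,y,np.cross(x,y)],1))
yw=np.radians(88.5)
ux=np.array([np.cos(yw),np.sin(yw),0]); s,c_=np.sin(np.radians(35)),np.cos(np.radians(35))
U=ux*c_+np.array([0,0,s]); N=-ux*s+np.array([0,0,c_])
F=np.array([.6085,.1778,.12])
cy=np.radians(-6.05);CX=np.array([np.cos(cy),np.sin(cy),0]);CY=np.array([-np.sin(cy),np.cos(cy),0]);Z=np.array([0,0,1.])
C=np.array([.572,-.158,0])
def case(x,y,z): return C+x*CX+y*CY+z*Z
E
python3 - <<'E'
from mv import *
o,p,r=pose(); print(r.as_matrix().round(3))
for sg in (1,-1):
    Rg=frame(-N,sg*U)
    print(sg,rel(F+N*.14-N*.019,Rg), np.degrees(np.linalg.norm(rel(F,Rg)[1])))
    for s2 in(1,-1):
        Rp=frame(-Z,s2*CX); print("  place",s2,np.degrees((Rg.inv()*Rp).as_rotvec()).round(), np.degrees((r.inv()*Rp).as_rotvec()).round())
E
```

```text
[[ 0.     0.324  0.946]
 [-0.     0.946 -0.324]
 [-1.    -0.     0.   ]]
1 (array([  12.2, -251. ,  538.9]), array([-0.294,  0.093,  0.606])) 38.957801716007786
  place 1 [ 91. -29. -27.] [77.  0. -0.]
  place -1 [-83.  26. -28.] [-103.    0.    0.]
-1 (array([  12.2, -251. ,  538.9]), array([ 2.717,  0.857, -0.131])) 163.40550396569932
  place 1 [-83. -26.  28.] [77.  0. -0.]
  place -1 [91. 29. 27.] [-103.    0.    0.]
```

Emit:
{"name": "apply_moves", "arguments": {"rows": [[[-50,0,0,0,0,0,1],[-100,0,0,0,0,0,1],[-130,-10,30,0,0,0,1],[-130,-30,70,0,0,0,1],[-130,-50,110,0,0,0,1],[-130,-70,150,-0.05,0.015,0.1,1],[-130,-90,190,-0.1,0.03,0.2,1],[-130,-110,230,-0.15,0.045,0.3,1],[-130,-130,270,-0.2,0.06,0.4,1],[-130,-150,310,-0.25,0.08,0.5,1],[-130,-170,350,-0.294,0.093,0.606,1],[-120,-190,395,-0.294,0.093,0.606,1],[-100,-210,440,-0.294,0.093,0.606,1],[-80,-230,490,-0.294,0.093,0.606,1],[-50,-251,539,-0.294,0.093,0.606,1],[-20,-251,539,-0.294,0.093,0.606,1],[12,-251,539,-0.294,0.093,0.606,1],[12,-251,539,-0.294,0.093,0.606,1],[12,-251,539,-0.294,0.093,0.606,1]]]}}

```text
time: 2.95
ee_pos: [0.6065, 0.1086, 0.2201]
tcp_rot: [90.1, 55.0, 88.6]
wrist_force: [-0.5, 0.4, 1.1]
opening: 0.0855
```

```bash
python3 - <<'E'
from fit import *
from mv import *
o,p,r=pose(); print(o["q"].round(1))
c=cams.camera("wrist"); pickle.dump(c,open("pics/d.pkl","wb")); cv2.imwrite("pics/d_wrist.png",c["pixels"][:,:,::-1])
w,px=cloud(c); hsv=cv2.cvtColor(px,cv2.COLOR_RGB2HSV)
f=cyl(w,px,.6085,.1778,112); q=f[0]; a=np.radians(q[2])
for s in (np.mean(f[2][0]),np.mean(f[3])): print("centre",q[0]+s*np.cos(a),q[1]+s*np.sin(a),.12+q[3],"yaw",q[2],f[2],f[3],np.ptp(f[3]))
print([(np.round(d["at"],3),round(d["confidence"],2)) for d in cams.find_in("filter_blue_center",c)][:4])
print(proj(c,F))
E
```

```text
[-5.2 12.7 11.8 91.7 34.9 -4.5]
centre 0.6094420819242103 0.18013365133679324 0.11968340835195465 yaw -1.459996826648758 (array([-0.39867261, -0.30354084]), 1050) [-0.41878116 -0.28024322] 0.1385379428373698
centre 0.611036102332194 0.18009302411082934 0.11968340835195465 yaw -1.459996826648758 (array([-0.39867261, -0.30354084]), 1050) [-0.41878116 -0.28024322] 0.1385379428373698
[(array([0.635, 0.056, 0.036]), 0.84), (array([0.496, 0.063, 0.037]), 0.84), (array([0.603, 0.169, 0.137]), 0.82)]
[[253.54798885 182.95358187]]
```

View pics/d_wrist.png

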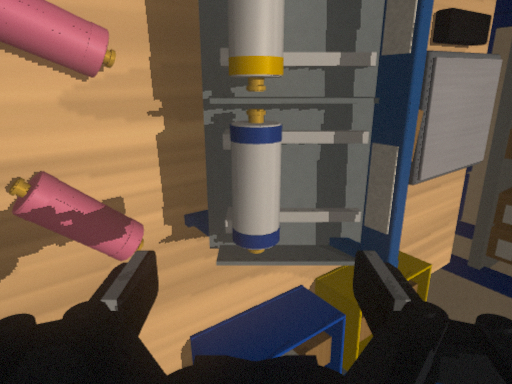

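```bash
sed -i 's/^F=.*/F=np.array([.6092,.1792,.12])/' mv.py; python3 - <<'E'
from mv import *
print(rel(F-N*.019,frame(-N,U)))
E
```

```text
(array([ 1.431e+02, -9.000e-01, -1.000e-01]), array([ 0.002,  0.002, -0.   ]))
```

Emit:
{"name": "apply_moves", "arguments": {"newtons": 60, "rows": [[[30,-1,0,0,0,0,1],[60,-1,0,0,0,0,1],[85,-1,0,0,0,0,1],[105,-1,0,0,0,0,1],[120,-1,0,0,0,0,1],[132,-1,0,0,0,0,1],[141,-1,0,0,0,0,1],[142,-1,0,0,0,0,1],[142,-1,0,0,0,0,1]]]}}

```text
time: 3.95
ee_pos: [0.6098, 0.1893, 0.106]
tcp_rot: [89.6, 55.0, 88.2]
wrist_force: [0.4, -0.2, -1.0]
opening: 0.0853
```

Emit:
{"name": "apply_moves", "arguments": {"newtons": 60, "rows": [[[0,0,0,0,0,0,0.5],[0,0,0,0,0,0,0.4],[0,0,0,0,0,0,0.3],[0,0,0,0,0,0,0.2],[0,0,0,0,0,0,0.2],[0,0,0,0,0,0,0.2],[0,0,0,0,0,0,0.2]]]}}

```text
time: 4.65
ee_pos: [0.6102, 0.189, 0.1066]
tcp_rot: [89.5, 55.0, 88.1]
wrist_force: [-1.0, -5.3, 5.7]
opening: 0.0387
```

Emit:
{"name": "apply_moves", "arguments": {"newtons": 90, "rows": [[[0,0,0,0,0,0,0.1],[-10,0,0,0,0,0,0.1],[-25,0,0,0,0,0,0.1],[-45,0,0,0,0,0,0.1],[-70,0,0,0,0,0,0.1],[-100,0,0,0,0,0,0.1],[-130,0,0,0,0,0,0.1],[-160,0,0,0,0,0,0.1],[-160,0,0,0,0,0,0.1]]]}}

```text
time: 5.55
ee_pos: [0.6081, 0.0955, 0.2411]
tcp_rot: [89.1, 55.0, 87.6]
wrist_force: [-0.1, 0.3, -1.6]
opening: 0.0378
```

```bash
python3 - <<'E'
from mv import *
o,p,r=pose(); print(o["opening"],o["wrist_force"])
c=cams.camera("wrist"); pickle.dump(c,open("pics/e.pkl","wb")); cv2.imwrite("pics/e_wrist.png",c["pixels"][:,:,::-1])
t=case(0,0,.21-.019); Rp=frame(-Z,CX)
print(rel(t,Rp))
E
```

```text
0.03776937747244165 [-0.1333949   0.30753372 -1.55329464]
(array([-107.3, -236.5,  -29.2]), array([ 1.595, -0.497, -0.47 ]))
```

View pics/e_wrist.png

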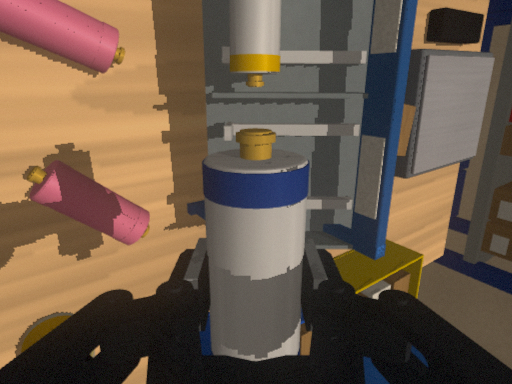

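Emit:
{"name": "apply_moves", "arguments": {"rows": [[[-30,-10,0,0,0,0,0.1],[-60,-30,0,0.1,-0.03,-0.03,0.1],[-90,-55,-5,0.23,-0.07,-0.07,0.1],[-110,-80,-10,0.36,-0.11,-0.11,0.1],[-110,-105,-15,0.49,-0.15,-0.15,0.1],[-110,-130,-20,0.62,-0.19,-0.19,0.1],[-110,-150,-25,0.75,-0.23,-0.23,0.1],[-108,-170,-29,0.88,-0.28,-0.26,0.1],[-107,-190,-29,1.01,-0.32,-0.3,0.1],[-107,-210,-29,1.14,-0.36,-0.34,0.1],[-107,-225,-29,1.27,-0.4,-0.38,0.1],[-107,-236,-29,1.4,-0.44,-0.42,0.1],[-107,-236,-29,1.53,-0.48,-0.45,0.1],[-107,-236,-29,1.595,-0.497,-0.47,0.1],[-107,-236,-29,1.595,-0.497,-0.47,0.1],[-107,-236,-29,1.595,-0.497,-0.47,0.1],[-107,-236,-29,1.595,-0.497,-0.47,0.1]]]}}

```text
time: 7.3
ee_pos: [0.572, -0.1573, 0.1906]
tcp_rot: [-173.4, 90.0, 90.6]
wrist_force: [-0.3, 0.3, -1.4]
opening: 0.0376
```

```bash
python3 - <<'E'
from mv import *
from fit import ring
o,p,r=pose(); print(o["opening"],o["wrist_force"],o["q"].round(1))
for n in("wrist","top","side"):
    c=cams.camera(n); pickle.dump(c,open(f"pics/f_{n}.pkl","wb")); cv2.imwrite(f"pics/f_{n}.png",c["pixels"][:,:,::-1])
    w,px=cloud(c);t=w[...,2]
    q=r.inv().apply((w-p).reshape(-1,3)).reshape(w.shape) # tool frame
    rad=np.hypot(q[...,0]+.019,q[...,1])
    m=(np.abs(rad-.02)<.005)&(np.abs(q[...,2])<.09)
    P=q[m]
    if len(P): print(n,len(P),"z ext",np.percentile(P[:,2],[.5,2,98,99.5]))
    def res(k):
        a=np.array([k[2],k[3],1]);a/=np.linalg.norm(a); d=P-[k[0],k[1],0]; return (np.linalg.norm(np.cross(d,a),axis=1)-.02)*1000
    f=least_squares(res,[-.019,0,0,0],x_scale=[.01,.01,.1,.1],loss="soft_l1").x; print("  axis",f)
    m=(np.abs(w[...,0]-.57)<.12)&(w[...,1]>-.29)&(w[...,1]<-.03)&(t>.065)&(t<.074)
    if m.sum()>60: print("  case",ring(w[m],[.572,-.158,-6.]).x,m.sum())
print(rel(case(0,0,.191),frame(-Z,CX)))
E
```

```text
0.03763384333070782 [-0.31941626  0.26733452 -1.41750505] [-15.4  10.3  11.5  91.2   0.   80.6]
wrist 19911 z ext [-0.05121769 -0.05092864  0.02570689  0.0301161 ]
  axis [-0.01597991  0.00021876  0.00756308 -0.00116653]
  case [ 0.57426404 -0.15422392 -6.06340701] 7055
top 206 z ext [-0.04857691 -0.04833107 -0.0088729  -0.00872901]
  axis [-0.0164715   0.00057474  0.01560273  0.01302389]
  case [ 0.57334434 -0.1564683  -6.21104343] 245
side 387 z ext [-0.04539383 -0.03899207  0.05145225  0.05220057]
  axis [-0.01673503  0.00014315 -0.00369407 -0.00234242]
  case [ 0.57238597 -0.15908484 -6.00079499] 512
(array([ 0.1, -0. ,  0.4]), array([-0., -0., -0.]))
```

View pics/f_wrist.png

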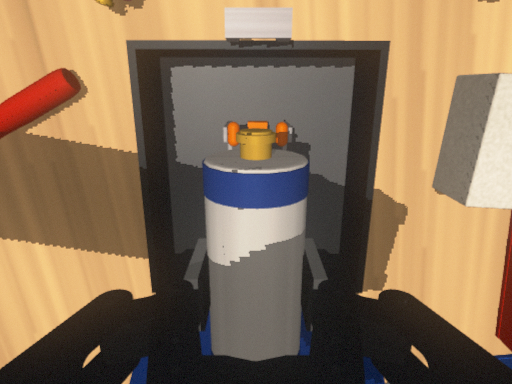

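View pics/f_side.png

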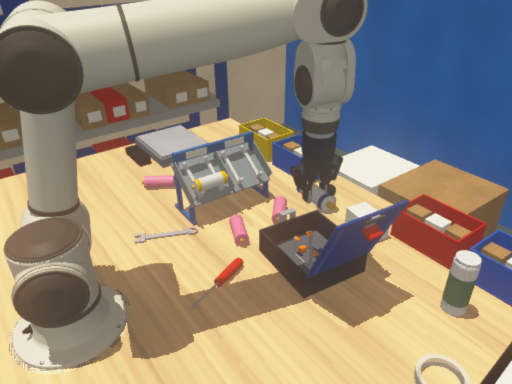

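```bash
python3 - <<'E'
from mv import *
o,p,r=pose()
c=pickle.load(open("pics/f_wrist.pkl","rb")); w,px=cloud(c); hsv=cv2.cvtColor(px,cv2.COLOR_RGB2HSV)
d=w-C; u=d@CX; v=d@CY; t=w[...,2]
print("tcp in case",(p-C)@CX,(p-C)@CY)
m=(t>.064)&(t<.076)&(np.abs(u)<.11)&(np.abs(v)<.13)
for v0 in (0.0,.02,.04,.06,.08):
    k=m&(np.abs(v-v0)<.01); uu=u[k]; 
    if len(uu): 
        a=uu[uu<0];b=uu[uu>0]; print(v0,"left",np.percentile(a,[2,98]) if len(a) else 0,"right",np.percentile(b,[2,98]) if len(b) else 0)
for u0 in (-.06,-.03,.03,.06):
    k=m&(np.abs(u-u0)<.01)&(v>.08); vv=v[k]; print(u0,np.percentile(vv,[1,5,50,95,99]),np.median(t[k]))
k=(hsv[...,0]<15)&(hsv[...,1]>150)&(t<.075)&(t>.04)&(np.abs(u)<.06)&(v>0)&(v<.08)
n,l,st,_=cv2.connectedComponentsWithStats(k.astype(np.uint8))
for i in range(1,n):
    if st[i,4]>15:
        q=l==i; print("bead",st[i],"u",np.percentile(u[q],[3,50,97]),"v",np.percentile(v[q],[3,50,97]),"z",np.percentile(t[q],[3,97]))
k=(t<.02)&(np.abs(u)<.11)&(np.abs(v)<.11); print("floor z",np.nanmedian(t[k]))
for nm in("top","side"):
    c=pickle.load(open(f"pics/a_{nm}.pkl","rb")); w,px=cloud(c); hsv=cv2.cvtColor(px,cv2.COLOR_RGB2HSV)
    d=w-C; u=d@CX; v=d@CY; t=w[...,2]
    k=(hsv[...,0]<18)&(hsv[...,1]>130)&(t>.05)&(t<.07)&(np.abs(u)<.06)&(np.abs(v)<.08)
    for a in(-1,1):
        for b in(-1,1):
            q=k&(u*a>0)&(v*b>0); 
            if q.sum()>3: print(nm,a,b,q.sum(),"u",np.percentile(u[q],[3,50,97]).round(4),"v",np.percentile(v[q],[3,50,97]).round(4))
E
```

```text
tcp in case 6.4073920746726455e-06 0.0004023175930580307
0.0 left [-0.09289776 -0.08677272] right [0.09059291 0.09689032]
0.02 left [-0.09310289 -0.08679874] right [0.09056153 0.09677541]
0.04 left [-0.0929209  -0.08660204] right [0.09060864 0.09669458]
0.06 left [-0.09295408 -0.08672129] right [0.09058968 0.09679289]
0.08 left [-0.09288683 -0.0866392 ] right [0.09057769 0.09684886]
-0.06 [0.10258116 0.10267252 0.10543266 0.10863845 0.10873733] 0.06982560298555096
-0.03 [0.10253873 0.10264116 0.10535012 0.10806065 0.10812884] 0.06974460720527298
0.03 [0.10249751 0.10258266 0.10537671 0.10809872 0.10820314] 0.06983378738517365
0.06 [0.10248236 0.10256899 0.10540644 0.10815427 0.10822068] 0.06974738729117064
bead [227 122  13  24 200] u [-0.02193929 -0.01818188 -0.01374283] v [0.03196048 0.04188784 0.04874146] z [0.05743015 0.06201874]
bead [276 122  12  24 238] u [0.01698151 0.02098612 0.02568731] v [0.03197713 0.04033106 0.04872037] z [0.05721987 0.06226137]
floor z 0.008188424459078941
top -1 -1 10 u [-0.0203 -0.0181 -0.016 ] v [-0.0388 -0.0325 -0.0264]
top -1 1 12 u [-0.0223 -0.0183 -0.0151] v [0.0324 0.0394 0.0455]
top 1 -1 14 u [0.0161 0.0193 0.023 ] v [-0.0404 -0.0341 -0.0275]
top 1 1 15 u [0.016  0.0199 0.0237] v [0.0324 0.0394 0.045 ]
side -1 -1 18 u [-0.023  -0.0198 -0.0163] v [-0.0445 -0.0384 -0.0287]
side -1 1 19 u [-0.0228 -0.0193 -0.014 ] v [0.029  0.035  0.0455]
side 1 1 24 u [0.0158 0.0187 0.0241] v [0.0285 0.035  0.0459]
```

Emit:
{"name": "apply_moves", "arguments": {"rows": [[[30,0,0,0,0,0,0.1],[60,1,-1,0,0,0,0.1],[90,1,-1,0,0,0,0.1],[110,1,-1,0,0,0,0.1],[122,1,-1,0,0,0,0.1],[126,1,-1,0,0,0,0.1],[126,1,-1,0,0,0,0.1],[126,1,-1,0,0,0,0.1]]]}}

```text
time: 8.25
ee_pos: [0.5738, -0.157, 0.0664]
tcp_rot: [82.9, 89.9, -13.2]
wrist_force: [-0.3, -0.1, -1.9]
opening: 0.0378
```

```bash
python3 - <<'E'
from mv import *
o,p,r=pose(); print(o["wrist_force"])
c=cams.camera("wrist"); cv2.imwrite("pics/g_wrist.png",c["pixels"][:,:,::-1]); w,px=cloud(c); hsv=cv2.cvtColor(px,cv2.COLOR_RGB2HSV)
s=cams.camera("side"); cv2.imwrite("pics/g_side.png",cv2.resize(s["pixels"][150:310,200:440],None,fx=3,fy=3,interpolation=cv2.INTER_CUBIC)[:,:,::-1])
d=w-C; u=d@CX; v=d@CY; t=w[...,2]
print("tcp in case",(p-C)@CX,(p-C)@CY)
m=(t>.064)&(t<.076)&(np.abs(u)<.11)&(np.abs(v)<.13)
for v0 in (.04,.06,.08):
    k=m&(np.abs(v-v0)<.01); uu=u[k]; a=uu[uu<-.05];b=uu[uu>.05]; print(v0,np.percentile(a,[2,98]) if len(a) else 0,np.percentile(b,[2,98]) if len(b) else 0)
for u0 in (-.06,.06):
    k=m&(np.abs(u-u0)<.01)&(v>.08); print(u0,np.percentile(v[k],[1,50,99]),np.median(t[k]))
k=(hsv[...,0]<15)&(hsv[...,1]>150)&(t<.075)&(t>.04)&(np.abs(u)<.06)&(v>0)&(v<.08)
n,l,st,_=cv2.connectedComponentsWithStats(k.astype(np.uint8))
for i in range(1,n):
    if st[i,4]>15:
        q=l==i; print("bead",st[i],"u",np.percentile(u[q],[3,50,97]),"v",np.percentile(v[q],[3,50,97]),"z",np.percentile(t[q],[3,97]))
k=(t>.085)&(t<.105)&(np.abs(u)<.025)&(v>.02)&(v<.07); print("filter u",np.percentile(u[k],[2,98]),"v end",np.percentile(v[k],[95,99]))
E
```

```text
[-0.26095095 -0.09526497 -1.90086358]
tcp in case 0.001719798621893928 0.0012343249093612746
0.04 [-0.09315832 -0.08662037] [0.09012886 0.09677696]
0.06 [-0.09318425 -0.08653495] [0.09010671 0.09675833]
0.08 [-0.09307374 -0.08644974] [0.09006562 0.09680382]
-0.06 [0.10264469 0.10515026 0.10826957] 0.06962852426541084
0.06 [0.10255732 0.10507537 0.10828937] 0.06975889904036592
bead [202 151  14  10  50] u [-0.02333161 -0.02006592 -0.01688616] v [0.04579363 0.04862749 0.04967314] z [0.04594001 0.05961246]
bead [295 151  13   8  28] u [0.02023712 0.02258707 0.0249973 ] v [0.04709895 0.04911907 0.04966473] z [0.0567853  0.05996332]
filter u [-0.01616651  0.01998963] v end [0.05737071 0.06155066]
```

View pics/g_wrist.png

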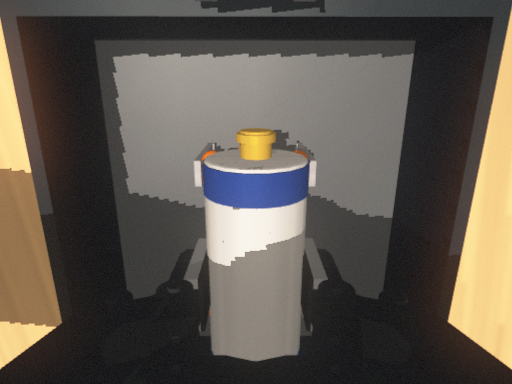

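View pics/g_side.png

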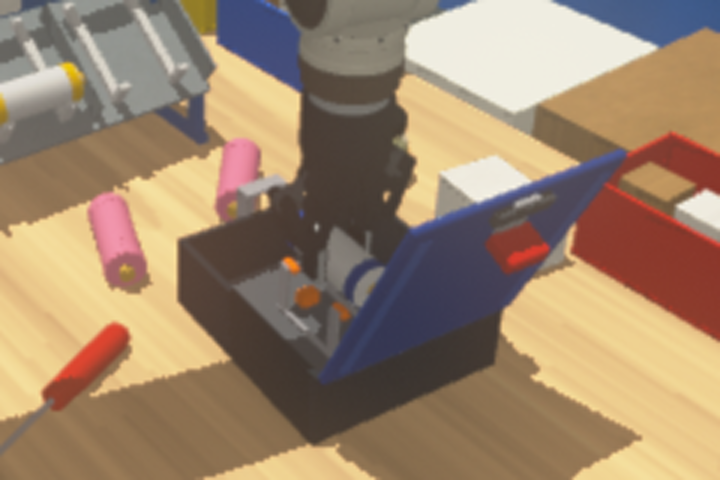

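Emit:
{"name": "apply_moves", "arguments": {"newtons": 110, "rows": [[[4,0,-0.5,0,0,0,0.1],[8,0,-0.5,0,0,0,0.1],[12,0,-0.5,0,0,0,0.1],[15,0,-0.5,0,0,0,0.1],[18,0,-0.5,0,0,0,0.1],[21,0,-0.5,0,0,0,0.1],[24,0,-0.5,0,0,0,0.1],[27,0,-0.5,0,0,0,0.1]]]}}

```text
time: 9.15
ee_pos: [0.5745, -0.1567, 0.0411]
tcp_rot: [78.6, 89.7, -17.4]
wrist_force: [-2.6, 0.8, 8.4]
opening: 0.0375
```

Emit:
{"name": "apply_moves", "arguments": {"rows": [[[3,-0.5,0,0,0,0,0.1],[6,-0.5,0,0,0,0,0.1],[9,-0.5,0,0,0,0,0.1],[12,-0.5,0,0,0,0,0.1],[15,-0.5,0,0,0,0,0.1],[16,-0.5,0,0,0,0,0.1],[16,-0.5,0,0,0,0,0.1]]]}}

```text
time: 9.85
ee_pos: [0.5738, -0.1566, 0.0248]
tcp_rot: [77.8, 89.8, -18.2]
wrist_force: [-1.4, 0.9, -4.1]
opening: 0.0368
```

Emit:
{"name": "apply_moves", "arguments": {"rows": [[[1,0,0,0,0,0,0.1],[2,0,0,0,0,0,0.1],[3,0,0,0,0,0,0.1],[3,0,0,0,0,0,0.1]]]}}

```text
time: 10.25
ee_pos: [0.5739, -0.1566, 0.0245]
tcp_rot: [78.9, 89.7, -17.2]
wrist_force: [-10.0, 3.7, 18.1]
opening: 0.0373
```

Emit:
{"name": "apply_moves", "arguments": {"rows": [[[-0.5,0,0,0,0,0,0.1],[-0.5,0,0,0,0,0,0.7],[-0.5,0,0,0,0,0,1],[-0.5,0,0,0,0,0,1],[-0.5,0,0,0,0,0,1],[-0.5,0,0,0,0,0,1],[-0.5,0,0,0,0,0,1],[-15,0,0,0,0,0,1],[-35,0,0,0,0,0,1],[-65,0,0,0,0,0,1],[-100,0,0,0,0,0,1],[-140,0,0,0,0,0,1],[-180,0,0,0,0,0,1],[-200,0,0,0,0,0,1],[-200,0,0,0,0,0,1]]]}}

```text
time: 11.75
ee_pos: [0.5739, -0.1566, 0.2295]
tcp_rot: [79.7, 89.3, -16.3]
wrist_force: [-0.3, -0.6, -0.7]
opening: 0.0857
```

```bash
python3 - <<'E'
from mv import *
o,p,r=pose(); print(o["opening"],o["wrist_force"],o["q"].round(1))
for n in("wrist","top","side"):
    c=cams.camera(n); pickle.dump(c,open(f"pics/k_{n}.pkl","wb"))
    im=c["pixels"] if n=="wrist" else cv2.resize(c["pixels"][150:310,200:440],None,fx=3,fy=3,interpolation=cv2.INTER_CUBIC)
    cv2.imwrite(f"pics/k_{n}.png",im[:,:,::-1])
    w,px=cloud(c); d=w-C; u=d@CX; v=d@CY; t=w[...,2]
    m=(np.abs(u)<.028)&(np.abs(v)<.07)&(t>.035)&(t<.075); P=np.stack([u,v,t],-1)[m]
    k=np.array([0,0,.041,0,0.])
    def res(k,P):
        a=np.array([k[3],1,k[4]]);a/=np.linalg.norm(a); return (np.linalg.norm(np.cross(P-[k[0],0,k[2]],a),axis=1)-.02)*1000
    for tol in(8,5,3,2):
        s=np.abs(res(k,P))<tol
        if s.sum()<20: break
        k=least_squares(lambda q:res(q,P[s]),k,x_scale=[.01,.01,.01,.1,.1],loss="soft_l1").x
    print(n,s.sum(),"axis u,z",k[[0,2]].round(4),"slope",k[3:].round(3),"v ext",np.percentile(P[s][:,1],[1,99]).round(4),"top z",np.percentile(P[s][:,2],98))
E
```

```text
0.08568344485993602 [-0.25047596 -0.61738593 -0.6883862 ] [-15.3  10.5  16.   94.8  -0.   80.8]
wrist 3658 axis u,z [0.002  0.0408] slope [ 0.001 -0.   ] v ext [-0.0456  0.0517] top z 0.06172875733186596
top 187 axis u,z [0.0015 0.0406] slope [0.002 0.024] v ext [-0.0197  0.0493] top z 0.062362771429246934
side 293 axis u,z [0.0016 0.041 ] slope [0.007 0.005] v ext [-0.0439  0.0474] top z 0.061972953992942136
```

View pics/k_wrist.png

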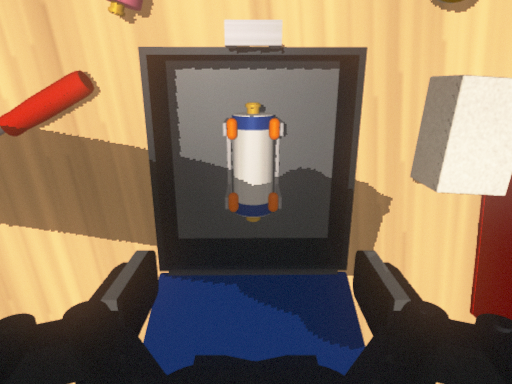

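View pics/k_side.png

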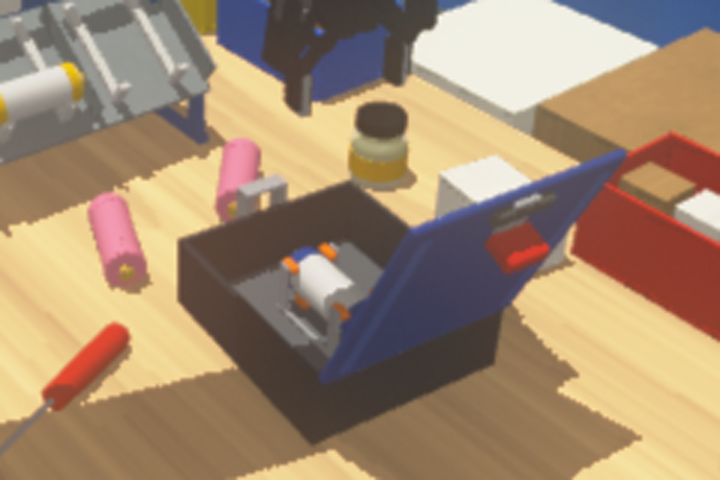

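```bash
sed -i 's/^C=.*/C=np.array([.572,-.158,0])+.0016*CX+.0025*CY/' mv.py; python3 - <<'E'
from mv import *
Rp=frame(-Z,CX)
for a in [(0,0,.35),(-.055,-.26,.35),(-.055,-.26,.24),(-.055,-.198,.24)]: print(a,rel(case(*a),Rp))
c=pickle.load(open("pics/k_side.pkl","rb")); w,px=cloud(c);hsv=cv2.cvtColor(px,cv2.COLOR_RGB2HSV)
d=w-C; u=d@CX; v=d@CY; t=w[...,2]
m=(np.abs(u)<.12)&(v<-.1)&(v>-.3)&(t>.09)
print("lid",np.percentile(u[m],[1,99]),v[m].min(),t[m].max())
m&=((hsv[...,0]<8)|(hsv[...,0]>172))&(hsv[...,1]>130)
print("knob",m.sum(),np.percentile(u[m],[2,98]),np.percentile(v[m],[2,98]),np.percentile(t[m],[2,98]))
m=(t>.02)&(np.abs(u+.055)<.06)&(v<-.2)&(v>-.36); print("obst",m.sum(), t[m].max() if m.any() else 0)
E
```

```text
(0, 0, 0.35) (array([-125.9,    1.7,   -0.5]), array([ 0.   ,  0.001, -0.005]))
(-0.055, -0.26, 0.35) (array([-125.9,  -53.3,  259.4]), array([ 0.   ,  0.001, -0.005]))
(-0.055, -0.26, 0.24) (array([-15.9, -53.8, 259.3]), array([ 0.   ,  0.001, -0.005]))
(-0.055, -0.198, 0.24) (array([-16. , -53.8, 197.3]), array([ 0.   ,  0.001, -0.005]))
lid [-0.09568307  0.08960516] -0.21073478885319674 0.26350690947933103
knob 214 [-0.01930223  0.0140979 ] [-0.20931163 -0.18685781] [0.20831342 0.22575647]
obst 79 0.25587534258466754
```

Emit:
{"name": "apply_moves", "arguments": {"newtons": 40, "rows": [[[-45,0,0,0,0,-0.005,0.5],[-90,-10,0,0,0,-0.005,0],[-126,-20,20,0,0,-0.005,0],[-126,-35,60,0,0,-0.005,0],[-126,-54,105,0,0,-0.005,0],[-126,-54,150,0,0,-0.005,0],[-126,-54,195,0,0,-0.005,0],[-126,-54,235,0,0,-0.005,0],[-126,-54,260,0,0,-0.005,0],[-100,-54,260,0,0,-0.005,0],[-65,-54,260,0,0,-0.005,0],[-35,-54,260,0,0,-0.005,0],[-16,-54,260,0,0,-0.005,0],[-16,-54,260,0,0,-0.005,0],[-16,-54,260,0,0,-0.005,0]]]}}

```text
time: 13.4
ee_pos: [0.4912, -0.4088, 0.2399]
tcp_rot: [-78.8, 89.9, -174.9]
wrist_force: [1.0, -0.3, 0.0]
opening: 0.0
```

```bash
python3 - <<'E'
from mv import *
o,p,r=pose(); print(o["opening"],o["wrist_force"],(p-C)@CX,(p-C)@CY,p[2])
for n in("side","top"):
    c=cams.camera(n); cv2.imwrite(f"pics/l_{n}.png",cv2.resize(c["pixels"][100:330,200:500],None,fx=2.5,fy=2.5)[:,:,::-1])
E
```

```text
2.6984967276969345e-05 [ 1.02162171 -0.31499377  0.02155631] -0.05551825866567954 -0.2604285722906863 0.2398973217243438
```

View pics/l_side.png

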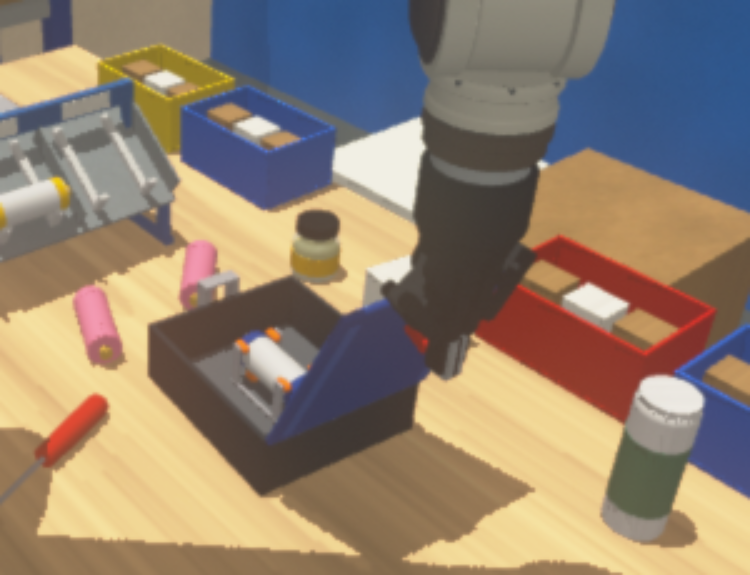

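Emit:
{"name": "apply_moves", "arguments": {"rows": [[[0,0,-25,0,0,0,0],[0,0,-45,0,0,0,0],[0,0,-55,0,0,0,0],[0,0,-62,0,0,0,0],[0,0,-69,0,0,0,0],[0,0,-76,0,0,0,0],[0,0,-84,0,0,0,0],[0,0,-92,0,0,0,0],[0,0,-100,0,0,0,0],[0,0,-108,0,0,0,0],[0,0,-116,0,0,0,0],[0,0,-124,0,0,0,0]]]}}

```text
time: 14.7
ee_pos: [0.5049, -0.2851, 0.2411]
tcp_rot: [30.0, 89.9, -66.0]
wrist_force: [-0.6, -1.2, 0.2]
opening: -0.0
```

Emit:
{"name": "apply_moves", "arguments": {"rows": [[[0,0,-8,0,0,0,0],[0,0,-16,0,0,0,0],[0,0,-24,0,0,0,0],[0,0,-32,0,0,0,0],[0,0,-40,0,0,0,0],[0,0,-48,0,0,0,0],[0,0,-54,0,0,0,0],[0,0,-30,0,0,0,0],[0,0,10,0,0,0,0],[0,0,50,0,0,0,0],[-20,0,60,0,0,0,0],[-40,0,60,0,0,0,0]]]}}

```text
time: 15.9
ee_pos: [0.4978, -0.3462, 0.2805]
tcp_rot: [-55.1, 89.9, -151.3]
wrist_force: [-0.1, -0.1, -0.1]
opening: -0.0001
```

```bash
python3 - <<'E'
from mv import *
c=cams.camera("side"); cv2.imwrite(f"pics/m_side.png",cv2.resize(c["pixels"][100:330,200:500],None,fx=2.5,fy=2.5)[:,:,::-1])
E
```

```text
(no output)
```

View pics/m_side.png

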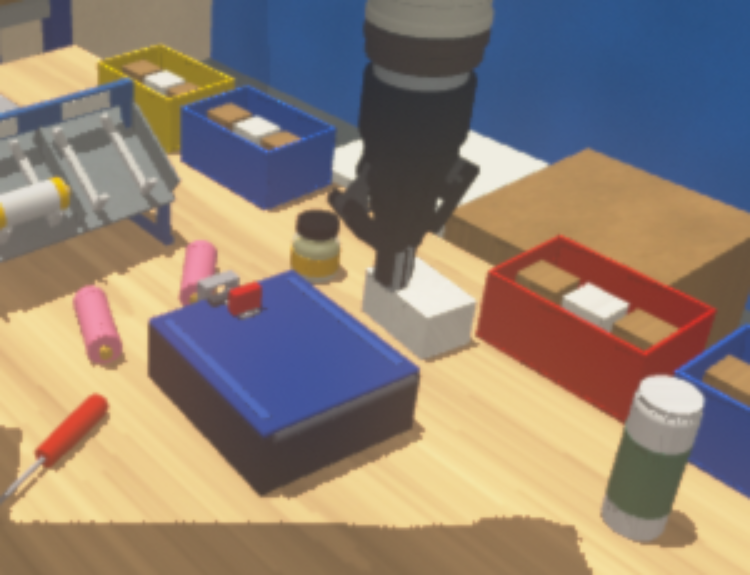

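Emit:
{"name": "apply_moves", "arguments": {"rows": [[[-10,20,-30,0,0,0,0],[-10,40,-70,0,0,0,0],[-10,54,-110,0,0,0,0],[0,54,-150,0,0,0,0],[10,54,-170,0,0,0,0],[20,54,-170,0,0,0,0],[30,54,-170,0,0,0,0],[30,54,-170,0,0,0,0]]]}}

```text
time: 16.75
ee_pos: [0.5698, -0.1832, 0.2525]
tcp_rot: [21.3, 89.8, -74.9]
wrist_force: [-0.7, -0.3, 0.4]
opening: -0.0002
```

```bash
cat > knob.py <<'E'
from mv import *
import sys
o,p,r=pose(); print(o["opening"],o["wrist_force"].round(1),"tcp",((p-C)@CX).round(4),((p-C)@CY).round(4),p[2].round(4),o["time"])
for n in("wrist","top","side"):
    c=cams.camera(n); im=c["pixels"] if n=="wrist" else cv2.resize(c["pixels"][130:290,240:440],None,fx=4,fy=4,interpolation=cv2.INTER_CUBIC)
    cv2.imwrite(f"pics/{sys.argv[1]}_{n}.png",im[:,:,::-1])
    w,px=cloud(c); d=w-C; u=d@CX; v=d@CY; t=w[...,2]; hsv=cv2.cvtColor(px,cv2.COLOR_RGB2HSV)
    m=(np.abs(u)<.05)&(v>.0)&(v<.14)&(t>.08)&((hsv[...,0]<8)|(hsv[...,0]>172))&(hsv[...,1]>130)
    k=(np.abs(u)<.09)&(np.abs(v)<.05)&(t<.1)&(t>.05)&(hsv[...,0]>105)&(hsv[...,0]<130)
    zs=[np.nanmedian(t[k&(v>a)&(v<a+.02)]).round(4) for a in(-.05,-.02,.01,.03) if (k&(v>a)&(v<a+.02)).any()]
    print(n,"lid z by v",zs)
    if m.sum()>5:
        tp=m&(t>.098)
        print("  knob",m.sum(),"u",np.percentile(u[m],[2,98]).round(4),"v",np.percentile(v[m],[2,98]).round(4),"z",np.percentile(t[m],[2,98]).round(4),"top v",np.percentile(v[tp],[3,97]).round(4) if tp.any() else 0)
E
python3 knob.py n
```

```text
-0.00021161331469110982 [-0.7 -0.3  0.4] tcp -0.0011 -0.0278 0.2525 16.75
wrist lid z by v [np.float64(0.0786), np.float64(0.0785), np.float64(0.0785), np.float64(0.0785)]
  knob 761 u [-0.016   0.0168] v [0.0574 0.0701] z [0.1065 0.1103] top v [0.0574 0.0701]
top lid z by v [np.float64(0.0786), np.float64(0.0788), np.float64(0.0788), np.float64(0.0787)]
  knob 48 u [-0.0174  0.0185] v [0.0547 0.0683] z [0.0992 0.1491] top v [0.0576 0.0683]
side lid z by v [np.float64(0.0786), np.float64(0.0786), np.float64(0.0785), np.float64(0.0787)]
  knob 122 u [-0.0189  0.0143] v [0.0534 0.0672] z [0.0838 0.1105] top v [0.0538 0.0682]
```

View pics/n_wrist.png

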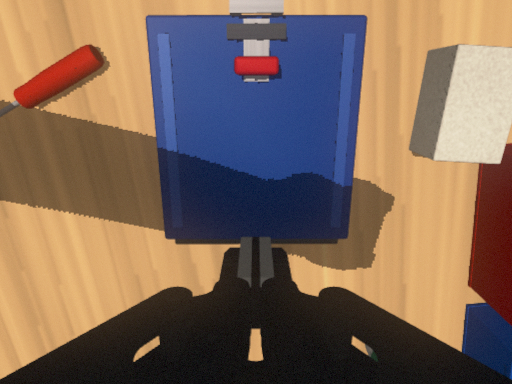

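View pics/n_side.png

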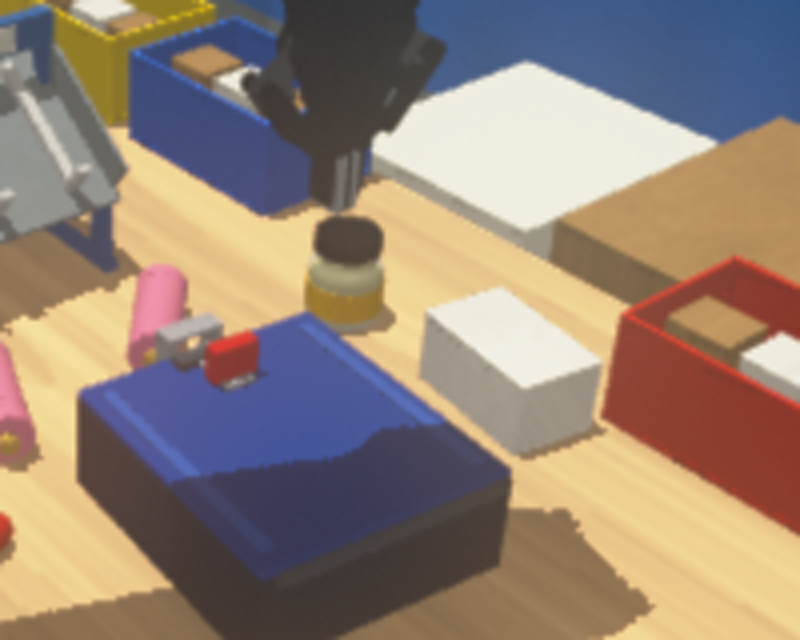

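Emit:
{"name": "apply_moves", "arguments": {"rows": [[[30,1,-20,0,0,0,0],[65,1,-40,0,0,0,0],[100,1,-56,0,0,0,0],[125,1,-58,0,0,0,0],[145,1,-58,0,0,0,0],[156,1,-58,0,0,0,0],[162,1,-58,0,0,0,0],[162,1,-58,0,0,0,0],[162,1,-58,0,0,0,0]]]}}

```text
time: 17.8
ee_pos: [0.5785, -0.127, 0.0935]
tcp_rot: [57.5, 89.7, -38.7]
wrist_force: [0.5, 0.3, 0.1]
opening: -0.0002
```

Emit:
{"name": "apply_moves", "arguments": {"rows": [[[0,0,-6,0,0,0,0],[0,0,-11,0,0,0,0],[0,0,-15,0,0,0,0],[0,0,-19,0,0,0,0],[0,0,-23,0,0,0,0],[0,0,-27,0,0,0,0],[0,0,-31,0,0,0,0],[0,0,-33,0,0,0,0]]]}}

```text
time: 18.6
ee_pos: [0.5822, -0.0938, 0.0934]
tcp_rot: [57.4, 89.6, -38.8]
wrist_force: [-0.3, -2.7, 2.1]
opening: -0.0002
```

Emit:
{"name": "apply_moves", "arguments": {"rows": [[[0,0,-2,0,0,0,0],[0,0,-4,0,0,0,0],[0,0,-5,0,0,0,0],[0,0,-6,0,0,0,0],[0,0,-6,0,0,0,0]]]}}

```text
time: 19.1
ee_pos: [0.5825, -0.0904, 0.0935]
tcp_rot: [31.3, 89.4, -65.1]
wrist_force: [-1.8, -15.4, 2.4]
opening: 0.0001
```

Emit:
{"name": "apply_moves", "arguments": {"rows": [[[0,0,-3,0,0,0,0],[0,0,-4,0,0,0,0],[0,0,-4,0,0,0,0]]]}}

```text
time: 19.4
ee_pos: [0.5825, -0.0903, 0.0936]
tcp_rot: [17.9, 89.0, -78.6]
wrist_force: [-4.2, -22.2, 2.5]
opening: -0.0001
```

Emit:
{"name": "apply_moves", "arguments": {"rows": [[[0,0,10,0,0,0,0],[0,0,30,0,0,0,0],[-30,0,50,0,0,0,0],[-75,0,70,0,0,0,0],[-120,0,90,0,0,0,0],[-160,0,95,0,0,0,0],[-160,0,95,0,0,0,0],[-160,0,95,0,0,0,0]]]}}

```text
time: 20.2
ee_pos: [0.5715, -0.1822, 0.2557]
tcp_rot: [22.7, 89.0, -73.9]
wrist_force: [0.8, -0.3, -0.5]
opening: 0.0001
```

```bash
python3 knob.py p
```

```text
0.00010406960950296506 [ 0.8 -0.3 -0.5] tcp 0.0005 -0.0266 0.2557 20.2
wrist lid z by v [np.float64(0.0786), np.float64(0.0786), np.float64(0.0785), np.float64(0.0785)]
  knob 901 u [-0.0164  0.0166] v [0.077  0.0908] z [0.0977 0.1101] top v [0.0771 0.0907]
top lid z by v [np.float64(0.0793), np.float64(0.0787), np.float64(0.0791), np.float64(0.0787)]
  knob 57 u [-0.0181  0.0192] v [0.0267 0.0887] z [0.0851 0.3726] top v [0.0433 0.0881]
side lid z by v [np.float64(0.0785), np.float64(0.0785), np.float64(0.0787), np.float64(0.0785)]
  knob 119 u [-0.0189  0.015 ] v [0.074  0.0872] z [0.086  0.1096] top v [0.0743 0.0875]
```

View pics/p_wrist.png

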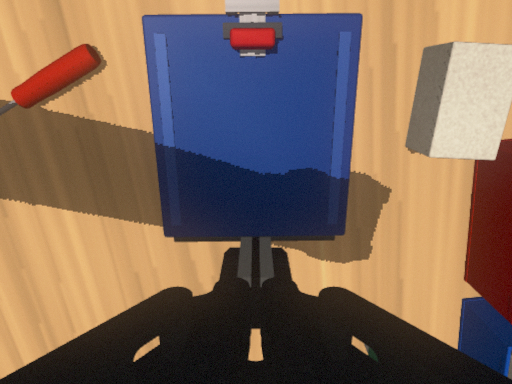

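View pics/p_side.png

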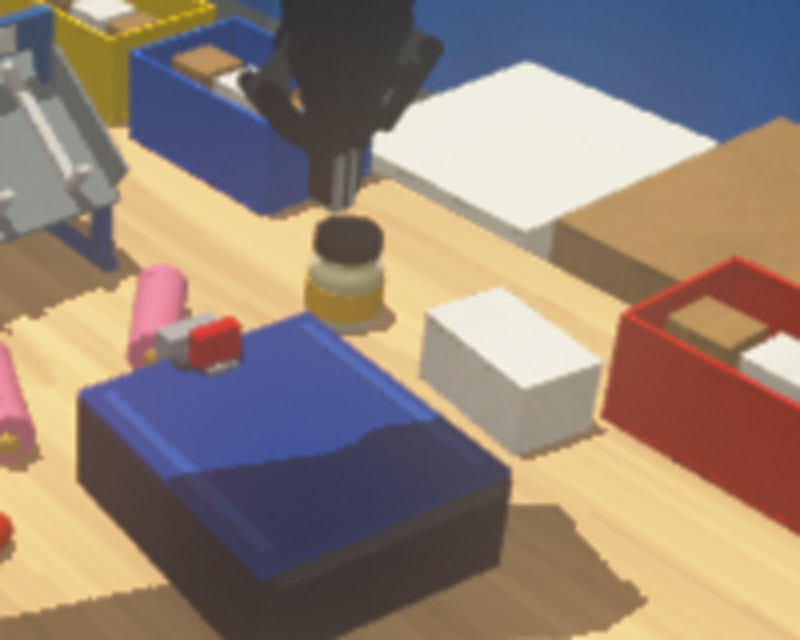

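```bash
python3 - <<'E'
from mv import *
c=cams.camera("top"); cv2.imwrite("pics/q_top.png",c["pixels"][:,:,::-1])
c=pickle.load(open("pics/a_top.pkl","rb"))
E
python3 -c "
from workcell import bot; print(bot.job_done())"
```

```text
the job is handed in; nothing more can be done
None
```

View pics/q_top.png

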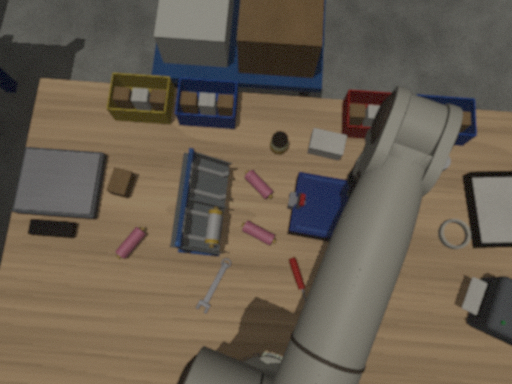

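The blue-banded filter is packed in the case, the lid is shut and bolted, and the job was handed in at about 20 s. No verdict was reported.

- **Filter:** I gripped it square to the slope and pressed it into the clips. A final downward nudge met 18 N with almost no movement. After letting go, all three cameras showed its axis about 41 mm above the case's underside and within 1 mm of the case's centre line.
- **Lid:** I pushed it past upright and drew the tool back. It fell shut by itself and lay flat, its top face at 78.5 mm in all three cameras.
- **Bolt:** I pushed the knob about 20 mm until it stopped hard, with 22 N giving no further movement. That fits full travel if it started about 5 mm out, but I could not measure its absolute travel. The pictures show it at the keeper.
- **Rest of the bench:** In the last top picture the yellow-banded filter is still in the rack and the other things look unmoved. The arm hides part of the bench in that picture. The tool stood clear of everything, about 0.17 m above the lid.

The cameras disagreed by a few millimetres on where the case stands, so I placed the filter mainly by the wrist camera's close view.

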